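# Lay the glass column in its sloping cradle

### The arm

A 6-joint arm with a two-finger parallel gripper is mounted at the origin on the work surface. World frame = base frame: x ahead of the robot, y to its left, z up, the work surface at z = 0. Lengths are in m, angles in degrees, forces in N, time in s.
With the tool pointing down it reaches from about 0.4 to 0.825 m from the base axis. Payload 7 kg.
Tool frame: the origin (TCP) lies midway between the tips of the shut fingers; the grasp point (between the pads) lies r.tcp_to_grasp behind it (r.tcp_to_grasp is the distance from the TCP to the grasp point, in m); x points along the fingers, y is the direction in which the jaws open and shut, and the axes are right-handed (so a half turn about x gives the same grasp; the last joint's range is limited). The gripper opens to 88 mm and grips with 3 to 60 N. Pads are 19 mm wide; open, the fingers measure 130 mm over their backs; the gripper's body (78 mm by 193 mm) begins 47 mm behind the grasp point.
Start: joints at [92.424, 20.546, 0.682, 0, -70.136, -16.507], TCP at [0.164, 0.655, 0.192] pointing down, gripper open.
Joint ranges: [-176.03, 176.03], [-82.01, 121.73], [-58.28, 71.71], [-173.87, 95.51], [-174.79, -0.11], [-173.66, 173.66]. Speed limits (degrees/s): [136.94, 136.94, 172.46, 180, 180, 180].

### API

Orientations are given as [roll, pitch, yaw] about the fixed x, y, z axes, in that order (R = Rz(yaw) Ry(pitch) Rx(roll)).
In Python, from plant import r gives the robot as it stands.
- The arm moves only by the tool carry_out, never from a script. Its argument "moves" is a list of rows, each a list of 7 numbers: the shift along the world's x, y, z in mm, then the turn, a rotation vector about the world's x, y, z in rad, then the opening in per cent of the stroke, from 0 (shut) to 100 (fully open). In form: [[x, y, z, wx, wy, wz, claw], ...]. A call has 1 to 5 rows; each row is the pose to reach, as a shift and turn from the pose commanded when the call began; what a row does not reach only later rows make up. A row lasts 1/10 s, in which the tool goes at most 50 mm and 8.59 degrees, less where a joint would pass 70% of its speed; a pose out of reach is approached as far as the arm can. A call with a gripper value outside its range is refused whole. The fingers move at their own pace and stop on an object; "squeeze" is the grip in N (left out, the last holds). Time passes only in rows, so rows that repeat a pose let the fingers close. It gives the time, the measured TCP pose, the force and the opening at its end, in the units of the state.
- r.get_state(): the state, without advancing time (a new reading comes with each control period).
- r.capture(name): name is "scene" or "top" or "wrist"; returns the picture (480x640x3 uint8, blue, green, red); there is no depth.
- r.camera_params(name): a dict with "K" (3x3 intrinsics, pixels), "rvec" (rotation vector, rad) and "tvec" (3), from world to camera coordinates, as OpenCV has them. Camera axes: x right, y down, z forward; pixel columns grow to the right and rows downward; lengths in m; the calibration is good to about 2 mm. A picture is of the moment at which its call begins: read the wrist's pose just before it. camera_params takes no time and is no camera call; for the wrist camera it gives the pose at the moment of the call.
- r.close_job(): hands the job in, once; it reports no verdict.
The state is a dict: "time_s": time; "joints": joint angles; "qd": joint speeds; "joint_torque": joint torques, N m; "tcp_pos": TCP position; "eef_rot": TCP orientation; "contact_force": force on the tool from outside, world axes, zero at the start; "moment": the same for the moment, N m; "gripper_width": finger opening in m.
Only numpy, scipy, OpenCV 4.12 (cv2) and the standard library are available. Lean on these libraries where they do the work, as an engineer would, in place of code of your own. Each camera call takes 0.05 s, during which the arm holds its last target. There are 200 camera calls.

### The job

Lift the glass column off its level rest and lay it in the sloping cradle, tapered tip at the low end. It is fragile glass: grip it softly (under 45 N on each finger), and while still holding it bring the tip down the slope until you feel it press on the sprung end pad with about 7 N (at least 3, never more than 15), then let go so that it stays bedded in both saddles with the tip still resting against the pad. Do not drop it, knock it hard against the fixtures, or disturb the other glassware and things on the bench.

Things in the scene. Friction and masses are not known exactly. Their poses are not given: they have to be found in the camera images.
- column: glass column, 0.15-0.3 kg: a clear tube 30 mm in diameter, 190 mm long, white packing inside; on its -x end a tapered tip 30 mm long (12 mm wide at its end), on its +x end a flared head 41 mm in diameter, 22 mm long. Origin on the axis at mid-tube (near the centre of mass); x along the axis from tip to head. Starts level on the rest, axis 60 mm above the bench
- tip (a point): end point of the column's tapered tip, on the axis, 125 mm from the column's origin
- head (a point): centre of the column's flared end face, on the axis, 117 mm from the column's origin
- rest: low aluminium stand, fixed; base 200 x 70 mm, 12 mm thick, with two white V saddles 14 mm thick at x = -70 and +70 mm that carry the column; the 126 mm between them is free for fingers down to the base. Origin under the centre of the base, x along the column
- cradle: the sloping cradle's base plate, fixed to the bench, 300 x 90 mm, 12 mm thick; origin under its centre, x along it towards the high end.
- slope: cradle's fixed incline, rising 32 degrees towards +x: a 26 mm wide rail with two white V saddles (14 mm thick, 45 mm wide, rims 3 mm under the axis line) at x = -80 and +45 mm. Origin 125 mm above the bench on the line where a seated column's axis lies; x up the slope along it, z square to it, up. Rail top 42 mm below the line; 111 mm between saddles is free for fingers
- endstop: end stop at the cradle's low end: a clamped block with a round black rubber pad, 30 mm in diameter, on a spring (4 N per mm, travel 8 mm). Origin fixed on the seated column's axis line, 135 mm down the slope from the slope's origin; x up the slope. The pad's face stands 0 to 20 mm down the slope from this origin: its place is not reported, feel for it
- beaker: bystander: small glass beaker, 44 mm across, 58 mm tall, standing beside the rest; origin under its centre
- vial: bystander: amber glass jar, 34 mm across, 60 mm tall, standing beside the high end of the cradle; origin under its centre
- jar: bystander: white plastic jar, 40 mm across, 55 mm tall, between the two fixtures; origin under its centre
- mortar: bystander: white ceramic bowl, 80 mm across, 45 mm tall; origin under its centre
- wash: bystander: white plastic bottle, 68 mm across, 170 mm tall; origin under its centre
- flask: bystander: round glass flask in a cork ring, 100 mm across, 137 mm tall; origin under its centre
- spatula: bystander: steel spatula lying flat, 180 mm long; origin under its middle
Not all that is in view belongs to the job. Leave any blue look-alike of the column alone.

How it is judged (in metres and radians):
On the way, in this order (a step that is already met when the one before it is completed fails the run):
1. the column is held in the fingers, lifted clear of the rest (contact force between the fingers and column above 1 N and contact force between column and rest below 0.01 N and height (world z) of column above 0.085 m), for 0.2 s.
2. while held over the cradle, the column's tip presses on the end pad with 3 to 15 N (contact force between the fingers and column above 1 N and contact force between column and endstop between 3 and 15 N), for 0.2 s.
At the end, for the whole second after the job is handed in: The column lies at rest in both saddles of the sloping cradle (axis within 4 mm and 0.06 rad of the seated line) with its tip at the low end, still touching the end pad (more than 0.1 N), let go (y of column in the frame of slope between -0.004 and 0.004 m and z of column in the frame of slope between -0.004 and 0.004 m and angle between the x axis of column and the x axis of slope, either way round below 0.06 rad and contact force between column and endstop above 0.1 N and horizontal distance between tip and endstop below 0.03 m and linear speed of column below 0.01 m/s and angular speed of column below 0.1 rad/s).
It fails at once if the column is squeezed with more than 45 N per finger (90 N over both) (contact force between the fingers and column above 90 N).
It fails at once if the end pad is pressed with more than 15 N (contact force between column and endstop above 15 N).
It fails at once if the column is knocked against the cradle with more than 40 N or against the rest with more than 60 N (contact force between column and cradle above 40 N or contact force between column and rest above 60 N).
It fails at once if the column is dropped onto the bench (height (world z) of column below 0.035 m).
It fails at once if a bystander is moved by more than 15 mm or an upright one is tipped by more than 0.35 rad (distance of any of beaker, vial, jar, mortar, wash, flask, spatula from where it was at the start of the episode above 0.015 m or angle between any of beaker, vial, jar, mortar, wash, flask's own z axis and vertical above 0.35 rad).
It also fails if it takes over 51 s, if anything falls off the work surface, if the arm or the gripper's body presses on something with over 40 N, if the wrist force passes 120 N, or if a joint passes its speed limit or range.

## Working session

There is one attempt and no reset: what is moved stays moved. The work goes in short steps, Python scripts to look and compute and a tool call to move; the robot and the scene stay as the last step left them, time stands still between calls to the robot, and variables do not carry over. Pictures are saved under pics/ and viewed, about 8 in all and at most 12, crops included, and the job is handed in when it is done.

Besides the shell and the picture viewer there is one more tool, called as a command line: name --pt "numbers of a row" for each row, then --argument value for the rest. carry_out: Moves the arm, as the interface text tells. Its arguments: {"type":"object","properties":{"moves":{"type":"array"},"squeeze":{"type":"number"}},"required":["moves"]}

```bash
mkdir -p pics; ls; python3 - <<'E'
from plant import r
import cv2
for n in("scene","top"):
    cv2.imwrite(f"pics/{n}0.png",r.capture(n))
    p=r.camera_params(n);print(n,p)
print(r.get_state(),r.tcp_to_grasp)
E
```

```text
pics
scene {'K': array([[544.37194803,   0.        , 316.31440042],
       [  0.        , 544.37194803, 246.61901285],
       [  0.        ,   0.        ,   1.        ]]), 'rvec': array([ 1.94730386,  1.11763382, -0.59204907]), 'tvec': array([-0.24331584, -0.18471354,  1.86765761])}
top {'K': array([[545.47365144,   0.        , 306.25297961],
       [  0.        , 545.47365144, 240.68464507],
       [  0.        ,   0.        ,   1.        ]]), 'rvec': array([ 2.17748143, -2.13965329,  0.1710943 ]), 'tvec': array([-0.03882839,  0.5600055 ,  1.35058556])}
{'time_s': 0.1, 'joints': array([ 9.24232979e+01,  2.05879824e+01,  6.39070623e-01, -1.89023832e-02,
       -7.01346698e+01, -1.65070004e+01]), 'qd': array([-0.08388222, -0.09628415,  0.24429481, -0.01129379, -0.0059129 ,
       -0.03035224]), 'joint_torque': array([-1.16607400e-03, -5.84166813e+01,  2.93748307e+01,  7.01554969e+00,
        1.01619173e-02, -5.36601419e-05]), 'tcp_pos': array([0.16415655, 0.6542355 , 0.19150575]), 'eef_rot': array([ 94.5055695 ,  89.91454975, -99.58456923]), 'contact_force': array([ 0.01168812,  0.03750148, -0.58618674]), 'moment': array([ 0.00627516, -0.00853806,  0.03040569]), 'gripper_width': 0.08767301526511659} 0.0188
```

View pics/scene0.png

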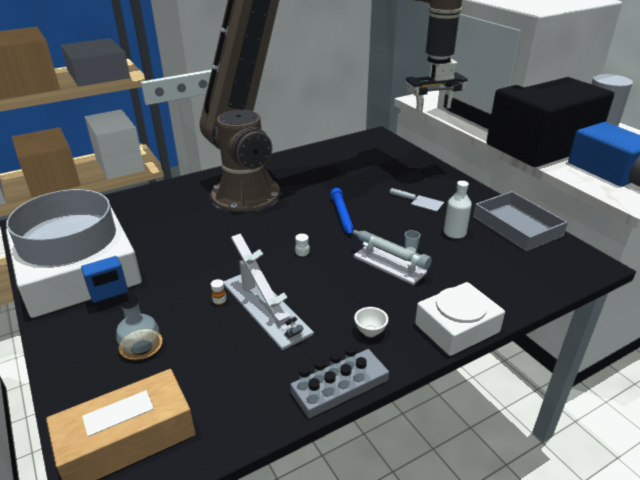

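View pics/top0.png

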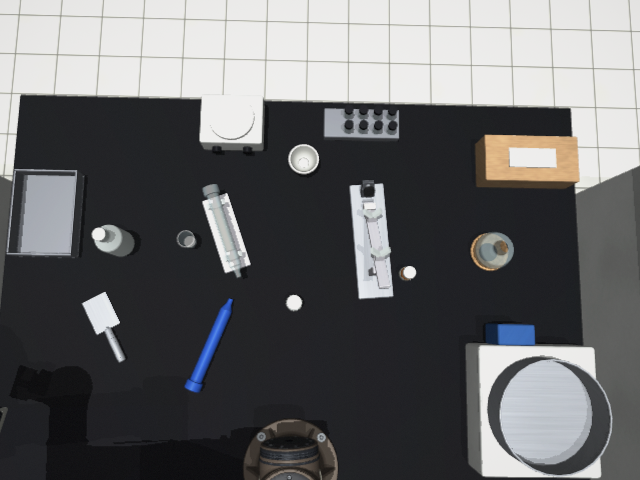

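Candidates for the column: the clear/white tube on the aluminium rest (top: head 210,191, tip 239,274) and the blue rod lying on the bench (top: 210,345). The clear one on the stand fits; the blue one is the look-alike. Cradle is at top (371,240) with its end stop at (368,188). An enlarged crop will confirm this.

```bash
python3 - <<'E'
import cv2,numpy as np
a=cv2.imread("pics/top0.png")
L=cv2.resize(a[175:285,170:270],None,fx=4,fy=4,interpolation=cv2.INTER_CUBIC)
R=cv2.resize(a[175:305,335:425],None,fx=4,fy=4,interpolation=cv2.INTER_CUBIC)
o=np.zeros((520,770,3),np.uint8);o[:440,:400]=L;o[:520,410:770]=R
cv2.imwrite("pics/crop1.png",o)
s=cv2.imread("pics/scene0.png")
cv2.imwrite("pics/crop2.png",cv2.resize(s[220:360,205:445],None,fx=3.3,fy=3.3,interpolation=cv2.INTER_CUBIC))
E
```

```text
(no output)
```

View pics/crop1.png

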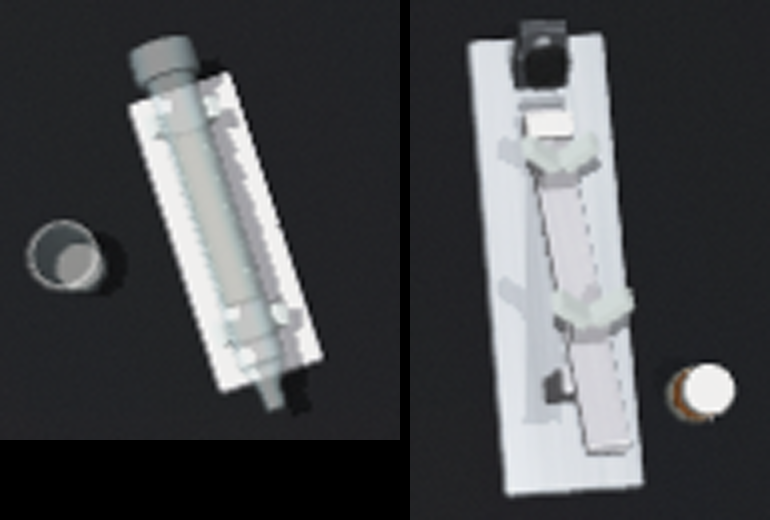

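View pics/crop2.png

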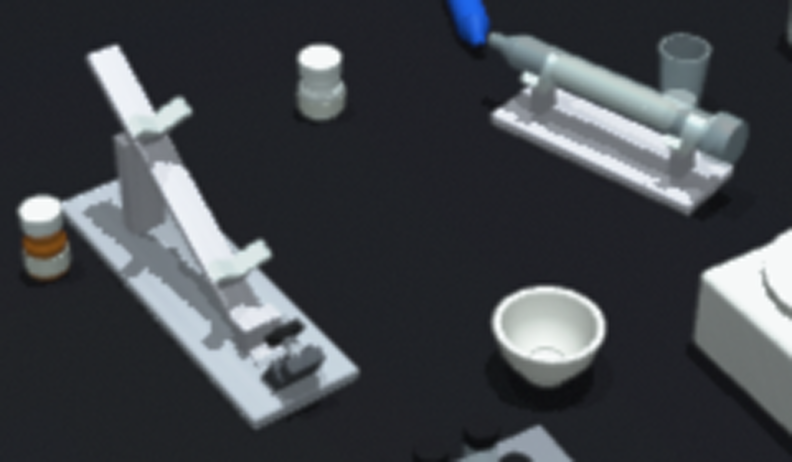

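```bash
cat > h.py <<'E'
from plant import r
import cv2,numpy as np
from scipy.spatial.transform import Rotation as Ro
def ray(n,px,z,p=None):
    p=p or r.camera_params(n);R=cv2.Rodrigues(np.array(p["rvec"]))[0];t=np.array(p["tvec"]).ravel()
    c=-R.T@t;d=R.T@np.linalg.inv(p["K"])@[px[0],px[1],1.];return c+d*(z-c[2])/d[2]
def proj(n,P,p=None):
    p=p or r.camera_params(n);return cv2.projectPoints(np.float64(P).reshape(-1,1,3),p["rvec"],p["tvec"],p["K"],None)[0].reshape(-1,2)
E
python3 - <<'E'
from h import *
np.set_printoptions(precision=4,suppress=True)
L=lambda x,y:(170+(x-1.5)/4,175+(y-1.5)/4)
C=lambda x,y:(335+(x-411.5)/4,175+(y-1.5)/4)
for nm,cs in(("rest",[L(129,105),L(230,73),L(323,357),L(220,391)]),("cradle",[C(468,42),C(605,35),C(645,485),C(505,495)])):
    P=np.array([ray("top",c,.012) for c in cs]);print(nm,P.mean(0),P[:,:2].tolist())
    for a,b in((0,1),(1,2),(2,3),(3,0)):d=P[b]-P[a];print(np.hypot(*d[:2]),np.degrees(np.arctan2(d[1],d[0])))
t=ray("top",L(275,408),.06);h=ray("top",L(161,42),.065)
print("tip",t,"head",h,np.hypot(*(h-t)[:2]),np.degrees(np.arctan2(*(h-t)[1::-1])))
for n,px,z in(("beaker",L(65,255),.03),("vial",C(710,390),.06),("jar",(294,302),.05),("mortar",(304,160),.045),("wash",(99,235),.17)):print(n,ray("top",px,z))
print(proj("scene",[t,h]))
E
```

```text
rest [0.5827 0.1794 0.012 ] [[0.6642868443085169, 0.24506331603328965], [0.6870262109433921, 0.18002451051078774], [0.5013250795438537, 0.1135430342005579], [0.4782184728324086, 0.1789054135202808]]
0.06889938329730608 -70.72896035953774
0.19724273597640107 -160.3025037236997
0.0693264444786601 109.46928501932338
0.19747988993487875 19.573196720929577
cradle [ 0.5697 -0.1982  0.012 ] [[0.7146301460836642, -0.140325593125375], [0.7212929960071972, -0.23103997067158388], [0.42542446138676976, -0.2557916023656972], [0.4175173459956897, -0.16565027398266025]]
0.09095873714327642 -85.79924459777655
0.2969020596930242 -175.21791163842641
0.09048746629487622 95.01310197379686
0.29819013303032016 4.871882527254745
tip [0.4645 0.1383 0.06  ] head [0.6941 0.2173 0.065 ] 0.2427827997722004 18.985340864619545
beaker [0.562  0.2784 0.03  ]
vial [ 0.4833 -0.2883  0.06  ]
jar [ 0.4045 -0.0008  0.05  ]
mortar [ 0.7707 -0.0197  0.045 ]
wash [0.5465 0.4484 0.17  ]
[[354.2128 230.7508]
 [427.8115 262.0836]]
```

Both confirmed: the clear tube with white packing on the stand is the column, with its tip towards the robot. The cradle's low end with its black pad is at the far side. Next I check the slope geometry against the image and work out the first move.

```bash
cat >> h.py <<'E'
np.set_printoptions(precision=4,suppress=True)
YC=np.radians(-175.2);CC=np.array([.5697,-.1982])
def slopeR(yc=None):
    yc=YC if yc is None else yc
    return Ro.from_euler('ZY',[yc,-np.radians(32)]).as_matrix()
def slopeP(p,yc=None,c=None):
    c=CC if c is None else c
    return np.array([*c,.125])+slopeR(yc)@np.array(p,float)
def pose():
    s=r.get_state();return np.array(s["tcp_pos"]),Ro.from_euler('xyz',s["eef_rot"],degrees=True).as_matrix(),s
def target(grasp,R):  # tcp for grasp point at given place
    return grasp+R[:,0]*r.tcp_to_grasp
def delta(P,R):
    p,R0,s=pose();print("shift mm",(P-p)*1e3,"rotvec",Ro.from_matrix(R@R0.T).as_rotvec())
E
python3 - <<'E'
from h import *
p,R,s=pose();print(R)
print("tool y yaw",np.degrees(np.arctan2(R[1,1],R[0,1])))
for x in(-80,45):
  for y in(-22.5,22.5):
    q=proj("top",slopeP([x/1e3,y/1e3,-.003]))[0];print(x,y,411.5+(q[0]-335)*4,1.5+(q[1]-175)*4)
q=proj("top",slopeP([-.145,0,0]))[0];print("pad",411.5+(q[0]-335)*4,1.5+(q[1]-175)*4)
S=[(x,y) for x in(-.08,.045) for y in(-.0225,.0225)]
for x,y in S:
  q=proj("scene",slopeP([x,y,-.003]))[0];print("sc",(q-[205,220])*3.3)
for yy in(109.6,-70.4):
  a=np.radians(yy);y=np.array([np.cos(a),np.sin(a),0]);x=np.array([0,0,-1.]);Rt=np.c_[x,y,np.cross(x,y)]
  print(yy);delta(target(np.array([.5825,.180,.06]),Rt),Rt)
E
```

```text
[[-0.0002 -0.2434 -0.9699]
 [-0.0015 -0.9699  0.2434]
 [-1.      0.0015 -0.0001]]
tool y yaw -104.0901437210178
-80 -22.5 525.9086340137376 143.28966161511084
-80 22.5 597.5146095263253 138.79099798535367
45 -22.5 554.7798769153046 298.4988368792416
45 22.5 630.8210774075599 293.55675982006346
pad 547.2889463874772 64.11273075750034
sc [265.4003 242.2452]
sc [211.9391 265.7809]
sc [185.7432  98.7809]
sc [132.3815 119.4329]
109.6
shift mm [ 418.3434 -474.2355 -150.3057] rotvec [ 0.0003 -0.002  -2.5536]
-70.4
shift mm [ 418.3434 -474.2355 -150.3057] rotvec [0.0015 0.0002 0.588 ]
```

carry_out --pt "20 -20 30 0 0 0.04 100" --pt "45 -45 60 0 0 0.1 100" --pt "75 -75 60 0 0 0.16 100" --pt "105 -110 60 0 0 0.22 100" --pt "135 -150 60 0 0 0.3 100"

```text
time_s: 0.6
tcp_pos: [0.3, 0.5034, 0.2519]
eef_rot: [55.8, 90.0, -120.9]
contact_force: [1.1, -0.3, -0.6]
gripper_width: 0.0879
```

carry_out --pt "30 -35 0 0 0 0.06 100" --pt "60 -70 0 0 0 0.12 100" --pt "90 -105 0 0 0 0.18 100" --pt "120 -140 0 0 0 0.24 100" --pt "150 -170 0 0 0 0.288 100"

```text
time_s: 1.1
tcp_pos: [0.45, 0.3327, 0.2524]
eef_rot: [-34.2, 90.0, 165.6]
contact_force: [-0.3, 0.1, 0.2]
gripper_width: 0.088
```

carry_out --pt "30 -35 0 0 0 0 80" --pt "60 -70 0 0 0 0 60" --pt "90 -105 0 0 0 0 60" --pt "120 -140 0 0 0 0 60" --pt "133 -154 0 0 0 0 60"

```text
time_s: 1.6
tcp_pos: [0.5837, 0.1776, 0.2517]
eef_rot: [25.2, 89.9, -135.4]
contact_force: [0.2, 0.6, 0.4]
gripper_width: 0.0547
```

```bash
python3 - <<'E'
from h import *
p,R,s=pose();w=r.camera_params("wrist");cv2.imwrite("pics/w1.png",r.capture("wrist"));print(p,s["joints"],s["time_s"],s["contact_force"])
print(w)
u=np.array([np.cos(np.radians(19.6)),np.sin(np.radians(19.6)),0]);c=np.array([.5825,.18,.06])
print(proj("wrist",[c,c-.125*u,c+.117*u],w))
import pickle;pickle.dump(w,open("w1.pkl","wb"))
E
```

```text
[0.5837 0.1776 0.2517] [ 35.2546  12.7144  -2.5164   0.013  -74.8449  74.2043] 1.6 [0.2213 0.6397 0.3825]
{'K': array([[431.6117,   0.    , 319.025 ],
       [  0.    , 431.6117, 240.9541],
       [  0.    ,   0.    ,   1.    ]]), 'rvec': array([-2.3519,  1.6606,  0.2574]), 'tvec': array([-0.0279,  0.5243,  0.6329])}
[[316.1252 198.9472]
 [316.4886 322.4709]
 [315.7149  59.5183]]
```

View pics/w1.png

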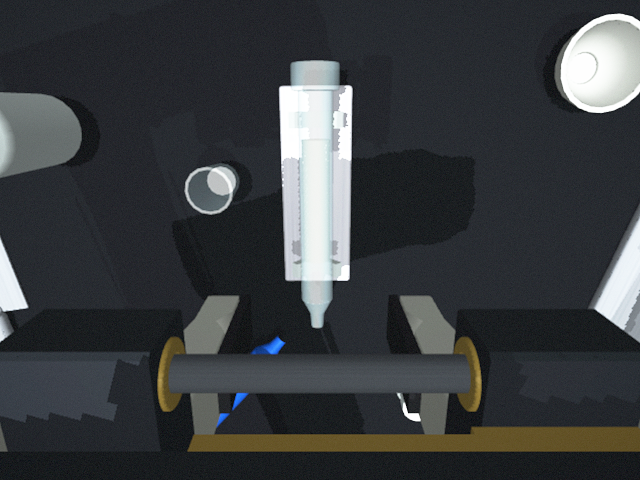

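The wrist view shows the column straight ahead (head 315,61; tip 317,327), within about 4 px of prediction. I'll descend and grip.

```bash
python3 - <<'E'
from h import *
a=np.radians(-70.4);y=np.array([np.cos(a),np.sin(a),0]);x=np.array([0,0,-1.]);Rt=np.c_[x,y,np.cross(x,y)]
delta(target(np.array([.5808,.1797,.06]),Rt),Rt)
E
```

```text
shift mm [  -3.6966    2.8484 -210.1749] rotvec [ 0.0016 -0.0011  0.0031]
```

carry_out --pt "-1 -1 -30 0 0 0.003 60" --pt "-1 -1 -70 0 0 0.003 60" --pt "-1 -1 -105 0 0 0.003 60" --pt "-1 -1 -130 0 0 0.003 60" --pt "-1 -1 -130 0 0 0.003 60"

```text
time_s: 2.15
tcp_pos: [0.5785, 0.1784, 0.1182]
eef_rot: [7.8, 89.6, -152.5]
contact_force: [0.2, -0.2, 0.5]
gripper_width: 0.0525
```

```bash
python3 - <<'E'
from h import *
a=np.radians(-70.4);y=np.array([np.cos(a),np.sin(a),0]);x=np.array([0,0,-1.]);Rt=np.c_[x,y,np.cross(x,y)]
delta(target(np.array([.5808,.1797,.06]),Rt),Rt);print(r.get_state()['contact_force'])
E
```

```text
shift mm [  2.3435   1.2524 -77.0167] rotvec [ 0.0035 -0.0068 -0.0026]
[ 0.1886 -0.202   0.4707]
```

carry_out --pt "1 1 -30 0 0 0 60" --pt "1 1 -60 0 0 0 60" --pt "1 1 -77 0 0 0 60" --pt "1 1 -79 0 0 0 60" --pt "1 1 -79 0 0 0 60"

```text
time_s: 2.65
tcp_pos: [0.583, 0.1811, 0.0445]
eef_rot: [165.7, 89.9, 5.5]
contact_force: [0.6, 0.1, -0.2]
gripper_width: 0.0526
```

```bash
python3 - <<'E'
from h import *
a=np.radians(-70.4);y=np.array([np.cos(a),np.sin(a),0]);x=np.array([0,0,-1.]);Rt=np.c_[x,y,np.cross(x,y)]
delta(target(np.array([.5808,.1797,.06]),Rt),Rt);print(r.get_state()['contact_force'])
E
```

```text
shift mm [-2.1736 -1.4263 -3.3087] rotvec [-0.0001  0.0009 -0.0037]
[ 0.6415  0.0554 -0.1623]
```

carry_out --pt "-1 -1 -3 0 0 0 45" --pt "-1 -1 -3 0 0 0 38" --pt "-1 -1 -3 0 0 0 33" --pt "-1 -1 -3 0 0 0 30" --pt "-1 -1 -3 0 0 0 25" --squeeze 28

```text
time_s: 3.15
tcp_pos: [0.5814, 0.1798, 0.0407]
eef_rot: [-170.4, 90.0, 29.4]
contact_force: [-0.8, 0.4, -0.1]
gripper_width: 0.0238
```

carry_out --pt "0 0 0 0 0 0 20" --pt "0 0 0 0 0 0 20" --pt "0 0 0 0 0 0 20"

```text
time_s: 3.45
tcp_pos: [0.5812, 0.1797, 0.0403]
eef_rot: [28.9, 90.0, -131.3]
contact_force: [-0.5, 0.3, 0.6]
gripper_width: 0.0177
```

The width of 17.7 mm is less than the 30 mm tube, so something is off. I'll look before moving.

```bash
python3 - <<'E'
from h import *
a=r.capture("scene")[190:330,300:460];w=r.capture("wrist")
o=np.zeros((600,800,3),np.uint8);o[:350,:400]=cv2.resize(a,(400,350),interpolation=cv2.INTER_CUBIC);o[:300,400:]=cv2.resize(w,(400,300))
t=r.capture("top")[160:300,160:290];o[300:,400:]=cv2.resize(t,(400,300),interpolation=cv2.INTER_CUBIC);cv2.imwrite("pics/m1.png",o)
E
```

```text
(no output)
```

View pics/m1.png

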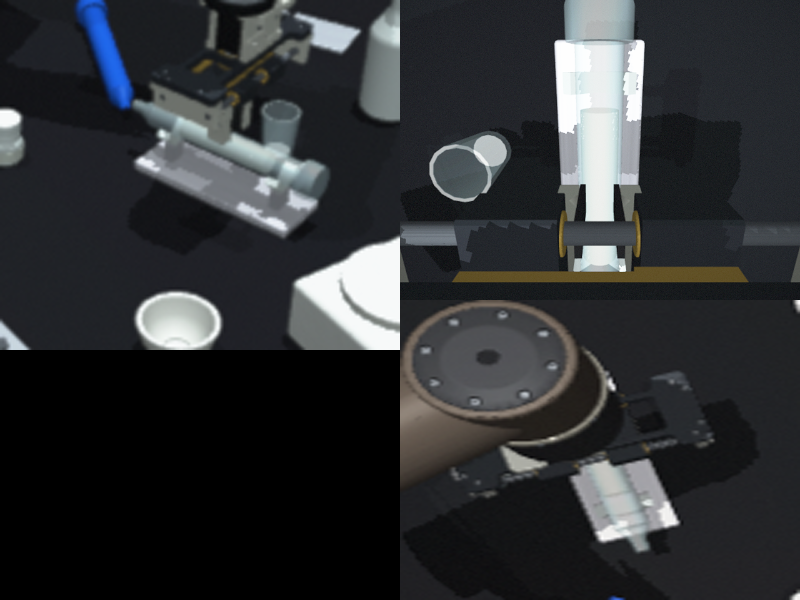

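The picture shows the tube between both fingers, apparently still with play. I'll command it fully closed and see where it stops.

carry_out --pt "0 0 0 0 0 0 10" --pt "0 0 0 0 0 0 5" --pt "0 0 0 0 0 0 0" --pt "0 0 0 0 0 0 0" --pt "0 0 0 0 0 0 0" --squeeze 28

```text
time_s: 4.1
tcp_pos: [0.5818, 0.1799, 0.041]
eef_rot: [179.3, 89.9, 19.1]
contact_force: [0.8, 0.1, 5.2]
gripper_width: 0.0007
```

carry_out --pt "0 0 0 0 0 0 0" --pt "0 0 0 0 0 0 0" --pt "0 0 0 0 0 0 0"

```text
time_s: 4.4
tcp_pos: [0.5818, 0.1799, 0.041]
eef_rot: [-179.7, 89.9, 20.1]
contact_force: [0.3, -1.0, 4.9]
gripper_width: 0.0008
```

```bash
python3 - <<'E'
from h import *
s=r.get_state();print(s)
w=r.capture("wrist");cv2.imwrite("pics/w2.png",cv2.resize(w[250:450,200:460],(780,600)))
E
```

```text
{'time_s': 4.4, 'joints': array([ 35.5516,  22.1161, -18.6911,   0.0251, -49.1244,  74.2249]), 'qd': array([ 0.0324,  0.067 , -0.0127, -0.0649, -0.0318, -0.0153]), 'joint_torque': array([  0.0992, -51.6063,  22.0189,   4.8002,   0.2223,  -0.0001]), 'tcp_pos': array([0.5818, 0.1799, 0.041 ]), 'eef_rot': array([-179.734 ,   89.929 ,   20.0589]), 'contact_force': array([ 0.3356, -1.0459,  4.9496]), 'moment': array([-0.1675,  0.0934,  0.0691]), 'gripper_width': 0.0008220768503727469}
```

View pics/w2.png

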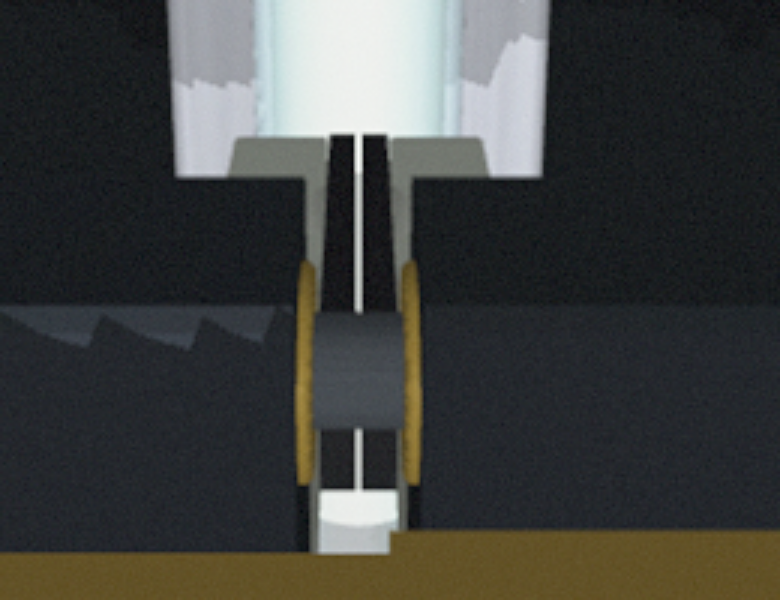

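The fingers have shut fully above the tube, resting lightly on it (+5 N in z), so the tips are not where the reported TCP says. I'll check the tool's real height from the cameras.

```bash
python3 - <<'E'
from h import *
import pickle
w=pickle.load(open("w1.pkl","rb"));R=cv2.Rodrigues(w["rvec"])[0];print("cam w1",-R.T@w["tvec"],"fwd",R[2])
w=r.camera_params("wrist");R=cv2.Rodrigues(w["rvec"])[0];print("cam now",-R.T@w["tvec"],"fwd",R[2])
for z in(.041,.06,.075,.09):print(z,"scene",proj("scene",[.5818,.18,z]),"wrist",(proj("wrist",[.5818,.18,z],w)[0]-[200,250])*3)
print([x for x in dir(r) if x[0]!='_'])
a=r.capture("scene")[200:290,340:460];cv2.imwrite("pics/s3.png",cv2.resize(a,(800,600),interpolation=cv2.INTER_CUBIC))
E
```

```text
cam w1 [0.6608 0.205  0.4444] fwd [-0.2854 -0.1014 -0.953 ]
cam now [0.6583 0.2075 0.234 ] fwd [-0.2828 -0.1017 -0.9538]
0.041 scene [[390.0135 252.3094]] wrist [356.8764  94.4779]
0.06 scene [[390.4959 246.672 ]] wrist [356.7821 144.8952]
0.075 scene [[390.8817 242.163 ]] wrist [356.6939 192.0301]
0.09 scene [[391.2721 237.6015]] wrist [356.5901 247.5037]
['Unreachable', 'camera_params', 'capture', 'close_job', 'get_state', 'tcp_to_grasp']
```

View pics/s3.png

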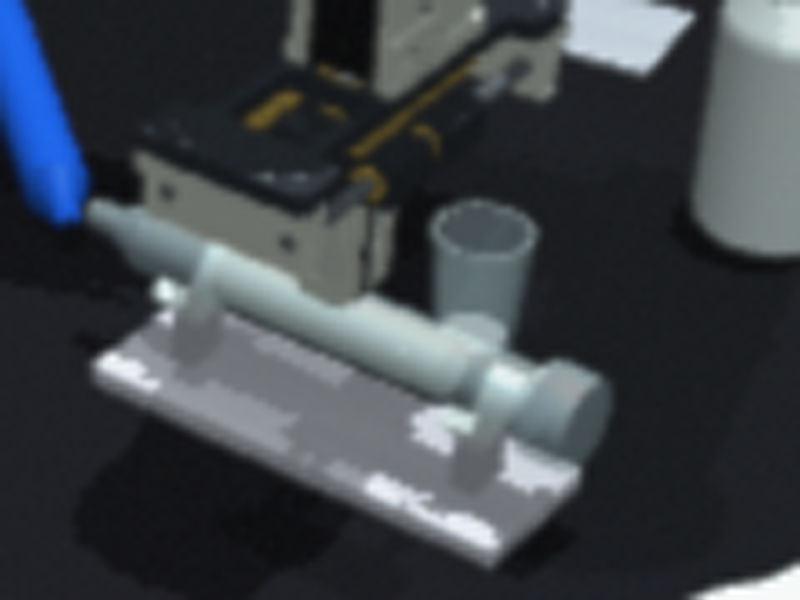

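The tips really sit at about z 0.075, on the tube top, while the reported TCP says 0.041. The wrist view agrees. So the real fingertips are about 34 mm short of the reported TCP, measured along the tool, and I'll correct for that: grasp point = TCP − 0.053·x_tool. I'll raise, reopen, and go down in force-watched steps.

carry_out --pt "0 0 8 0 0 0 0" --pt "0 0 8 0 0 0 30" --pt "0 0 8 0 0 0 60" --pt "0 0 8 0 0 0 60" --pt "0 0 8 0 0 0 60"

```text
time_s: 5.0
tcp_pos: [0.581, 0.1796, 0.0481]
eef_rot: [4.1, 90.0, -156.1]
contact_force: [0.3, -0.5, 0.4]
gripper_width: 0.0266
```

carry_out --pt "0 0 0 0 0 0 60" --pt "0 0 -7 0 0 0 60" --pt "0 0 -14 0 0 0 60" --pt "0 0 -20 0 0 0 60" --pt "0 0 -20 0 0 0 60"

```text
time_s: 5.5
tcp_pos: [0.5804, 0.1792, 0.0268]
eef_rot: [9.9, 89.9, -150.3]
contact_force: [-0.7, -0.6, -0.1]
gripper_width: 0.0526
```

carry_out --pt "0 0 -7 0 0 0 60" --pt "0 0 -14 0 0 0 60" --pt "0 0 -20 0 0 0 60" --pt "0 0 -20 0 0 0 60"

```text
time_s: 5.9
tcp_pos: [0.5806, 0.1793, 0.0072]
eef_rot: [10.2, 89.9, -150.0]
contact_force: [-0.3, -0.2, -0.2]
gripper_width: 0.0526
```

carry_out --pt "0 0 0 0 0 0 45" --pt "0 0 0 0 0 0 35" --pt "0 0 0 0 0 0 25" --pt "0 0 0 0 0 0 20" --pt "0 0 0 0 0 0 20" --squeeze 28

```text
time_s: 6.4
tcp_pos: [0.5814, 0.1797, 0.0086]
eef_rot: [179.5, 90.0, 19.3]
contact_force: [-0.1, -0.4, 1.2]
gripper_width: 0.0293
```

carry_out --pt "0 0 0 0 0 0 20" --pt "0 0 0 0 0 0 20"

```text
time_s: 6.6
tcp_pos: [0.5815, 0.1797, 0.0086]
eef_rot: [178.1, 90.0, 17.8]
contact_force: [0.1, -0.8, 1.8]
gripper_width: 0.029
```

Gripped at 29 mm, which matches the tube. Lifting.

carry_out --pt "0 0 5 0 0 0 20" --pt "0 0 15 0 0 0 20" --pt "0 0 30 0 0 0 20" --pt "0 0 50 0 0 0 20" --pt "0 0 70 0 0 0 20"

```text
time_s: 7.1
tcp_pos: [0.5809, 0.1795, 0.0793]
eef_rot: [1.3, 90.0, -158.9]
contact_force: [-0.2, -0.2, -2.3]
gripper_width: 0.0292
```

carry_out --pt "0 0 25 0 0 0 20" --pt "0 0 55 0 0 0 20" --pt "0 0 85 0 0 0 20" --pt "0 0 110 0 0 0 20" --pt "0 0 120 0 0 0 20"

```text
time_s: 7.6
tcp_pos: [0.5822, 0.1802, 0.2018]
eef_rot: [-170.5, 89.7, 29.3]
contact_force: [0.2, 0.9, -2.0]
gripper_width: 0.0296
```

```bash
python3 - <<'E'
from h import *
p,R,s=pose();print(p,R,s["contact_force"],s["moment"],s["gripper_width"],s["joints"],s["time_s"])
cv2.imwrite("pics/s4.png",cv2.resize(r.capture("scene")[150:290,270:470],(800,560),interpolation=cv2.INTER_CUBIC))
E
```

```text
[0.5822 0.1802 0.2018] [[ 0.0038  0.3386 -0.9409]
 [ 0.0021 -0.9409 -0.3386]
 [-1.     -0.0007 -0.0043]] [ 0.1627  0.9114 -1.97  ] [ 0.0114 -0.016  -0.0008] 0.029579903601872227 [ 35.5582  13.9268  -7.4223   0.0294 -68.4012  74.2249] 7.6
```

View pics/s4.png

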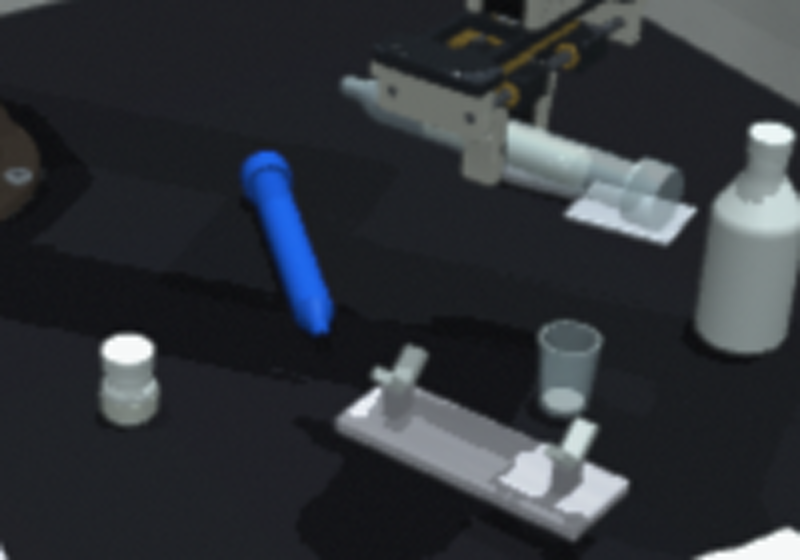

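Lifted level with about 2 N of weight, and the rest is undisturbed. Next I carry it over while yawing −195°.

carry_out --pt "0 -10 10 0 0 -0.1 20" --pt "0 -25 20 0 0 -0.23 20" --pt "0 -40 20 0 0 -0.36 20" --pt "0 -55 20 0 0 -0.5 20" --pt "0 -70 20 0 0 -0.64 20"

```text
time_s: 8.15
tcp_pos: [0.5803, 0.109, 0.2168]
eef_rot: [29.7, 89.9, -167.5]
contact_force: [0.4, 0.1, -2.8]
gripper_width: 0.0295
```

carry_out --pt "0 -16 0 0 0 -0.14 20" --pt "0 -32 0 0 0 -0.28 20" --pt "0 -48 0 0 0 -0.42 20" --pt "0 -64 0 0 0 -0.56 20" --pt "0 -80 0 0 0 -0.7 20"

```text
time_s: 8.65
tcp_pos: [0.5803, 0.029, 0.2167]
eef_rot: [63.1, 89.9, -174.2]
contact_force: [0.9, -0.4, -2.5]
gripper_width: 0.0291
```

carry_out --pt "0 -16 0 0 0 -0.14 20" --pt "0 -32 0 0 0 -0.28 20" --pt "0 -48 0 0 0 -0.42 20" --pt "0 -64 0 0 0 -0.56 20" --pt "0 -80 0 0 0 -0.7 20"

```text
time_s: 9.15
tcp_pos: [0.5803, -0.0509, 0.2167]
eef_rot: [95.5, 89.9, 178.1]
contact_force: [0.7, -1.4, -3.2]
gripper_width: 0.0292
```

carry_out --pt "0 -16 0 0 0 -0.14 20" --pt "0 -32 0 0 0 -0.28 20" --pt "0 -48 0 0 0 -0.42 20" --pt "0 -64 0 0 0 -0.56 20" --pt "0 -80 0 0 0 -0.7 20"

```text
time_s: 9.65
tcp_pos: [0.5804, -0.1308, 0.2167]
eef_rot: [127.8, 89.9, 170.3]
contact_force: [0.1, -0.3, -3.0]
gripper_width: 0.0292
```

carry_out --pt "0 -14 0 0 0 -0.14 20" --pt "0 -28 0 0 0 -0.28 20" --pt "0 -42 0 0 0 -0.42 20" --pt "0 -56 0 0 0 -0.56 20" --pt "0 -70 0 0 0 -0.66 20"

```text
time_s: 10.15
tcp_pos: [0.5804, -0.2006, 0.2166]
eef_rot: [158.8, 89.9, 163.5]
contact_force: [1.6, 0.0, -2.8]
gripper_width: 0.0298
```

```bash
cat >> h.py <<'E'
def goal(p):
    S=slopeR();R=np.c_[-S[:,2],-S[:,1],-S[:,0]];return slopeP(p)+R[:,0]*.053,R
def here():
    p,R,s=pose();S=slopeR();g=p-.053*R[:,0]
    print("t",s["time_s"],"col in slope mm",S.T@(g-slopeP([0,0,0]))*1e3,"F slope",S.T@s["contact_force"],"w",s["gripper_width"])
E
python3 - <<'E'
from h import *
p,R,s=pose();print(p,R,s["joints"],s["time_s"],s["contact_force"]);here();print(slopeR())
delta(*goal([.005,0,.1]))
E
```

```text
[ 0.5804 -0.2006  0.2166] [[-0.0025 -0.081   0.9967]
 [ 0.0007  0.9967  0.081 ]
 [-1.      0.0009 -0.0024]] [ -0.8935  14.1397  -5.1567  -0.0419 -70.8447 -84.4486] 10.15 [ 1.6368  0.0232 -2.7926]
t 10.15 col in slope mm [ 67.648    3.327  128.2407] F slope [-2.8647  0.1138 -1.5029] w 0.02980479647653483
[[-0.8451  0.0837  0.5281]
 [-0.071  -0.9965  0.0443]
 [ 0.5299  0.      0.848 ]]
shift mm [  9.8938   4.12   -49.0946] rotvec [-0.0467  0.5542  0.0029]
```

carry_out --pt "2 1 0 -0.009 0.11 0 20" --pt "4 2 0 -0.018 0.22 0 20" --pt "6 3 0 -0.028 0.33 0.002 20" --pt "8 4 0 -0.037 0.44 0.003 20" --pt "10 4 0 -0.047 0.554 0.003 20"

```text
time_s: 10.65
tcp_pos: [0.5915, -0.196, 0.2175]
eef_rot: [179.7, 57.9, -175.1]
contact_force: [0.9, 0.7, -2.6]
gripper_width: 0.029
```

carry_out --pt "0 0 0 0 0 0 20" --pt "0 0 -15 0 0 0 20" --pt "0 0 -30 0 0 0 20" --pt "0 0 -49 0 0 0 20" --pt "0 0 -49 0 0 0 20"

```text
time_s: 11.15
tcp_pos: [0.5894, -0.196, 0.1677]
eef_rot: [179.6, 58.1, -175.2]
contact_force: [0.1, -0.6, -2.8]
gripper_width: 0.0295
```

```bash
python3 - <<'E'
from h import *
here();delta(*goal([.005,0,.1]));print(r.get_state()["joints"])
w=r.camera_params("wrist");a=r.capture("wrist");s=r.capture("scene")
for x in(-80,45):
  for y in(-22.5,22.5):print(x,y,proj("wrist",slopeP([x/1e3,y/1e3,-.003]),w))
print("tip",proj("wrist",slopeP([-.120,0,.1]),w),proj("scene",slopeP([-.120,0,.1])),"head",proj("scene",slopeP([.122,0,.1])),proj("wrist",slopeP([-.145,0,0]),w))
o=np.zeros((600,800,3),np.uint8);o[:480,:640]=a;cv2.imwrite("pics/w5.png",a);cv2.imwrite("pics/s5.png",s)
o=np.zeros((600,800,3),np.uint8);o[:375,:500]=cv2.resize(a,(500,375));o[:, 500:]=cv2.resize(s[170:370,200:300],(300,600),interpolation=cv2.INTER_CUBIC);o[376:600,:500]=cv2.resize(r.capture("top")[130:330,330:450],(500,224));cv2.imwrite("pics/m5.png",o)
E
```

```text
t 11.15 col in slope mm [ 5.8791 -0.5487 99.6838] F slope [-1.5841  0.5709 -2.3494] w 0.029454959460336855
shift mm [ 0.9051 -0.4931 -0.1651] rotvec [-0.0035  0.0009 -0.0048]
[   0.9824   37.649    16.9351    2.0368 -101.1565  -86.0276]
-80 -22.5 [[351.593  375.3448]]
-80 22.5 [[282.6875 374.9025]]
45 -22.5 [[358.286  185.5054]]
45 22.5 [[278.7055 184.9162]]
tip [[315.6588 586.8368]] [[297.0343 295.1729]] head [[246.8553 205.7887]] [[316.5515 458.4162]]
```

View pics/m5.png

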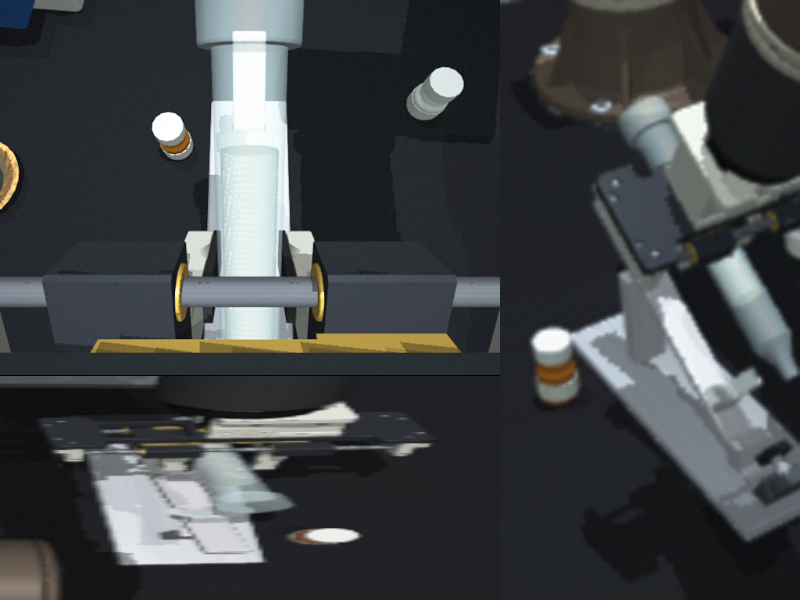

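The held column lines up with the rail, and the tip is seen at scene (297,296) against (297,295) predicted. Lowering square to the slope.

carry_out --pt "-7 -1 -10 0 0 -0.003 20" --pt "-16 -2 -25 0 0 -0.003 20" --pt "-25 -3 -40 0 0 -0.003 20" --pt "-32 -3 -50 0 0 -0.003 20" --pt "-37 -4 -59 0 0 -0.003 20"

```text
time_s: 11.8
tcp_pos: [0.5542, -0.2004, 0.111]
eef_rot: [179.8, 58.3, -175.2]
contact_force: [0.5, 0.7, -2.0]
gripper_width: 0.0293
```

carry_out --pt "0 0 0 0 0 0 20" --pt "-4 0 -7 0 0 0 20" --pt "-8 -1 -13 0 0 0 20" --pt "-11 -1 -17 0 0 0 20" --pt "-11 -1 -17 0 0 0 20"

```text
time_s: 12.3
tcp_pos: [0.5425, -0.2013, 0.0928]
eef_rot: [179.8, 58.1, -175.3]
contact_force: [0.0, -0.3, -2.8]
gripper_width: 0.029
```

```bash
python3 - <<'E'
from h import *
here();delta(*goal([.005,0,.003]))
E
```

```text
t 12.3 col in slope mm [ 6.1804  0.8139 11.2122] F slope [-1.4956  0.2585 -2.3498] w 0.029003008733574698
shift mm [-3.4591  0.4911 -7.5555] rotvec [-0.0023  0.001  -0.0023]
```

carry_out --pt "-1 0 -2 0 0 -0.002 20" --pt "-2 0 -3 0 0 -0.002 20" --pt "-3 0 -5 0 0 -0.002 20" --pt "-4 0 -7 0 0 -0.002 20" --pt "-4 0 -7 0 0 -0.002 20"

```text
time_s: 12.8
tcp_pos: [0.539, -0.2013, 0.0861]
eef_rot: [179.8, 58.1, -175.4]
contact_force: [-0.4, -0.5, -2.4]
gripper_width: 0.0292
```

```bash
python3 - <<'E'
from h import *
here()
E
```

```text
t 12.8 col in slope mm [5.6819 0.5694 3.6297] F slope [-0.9358  0.4934 -2.2422] w 0.029200049553161616
```

carry_out --pt "-0.5 0 -0.8 0 0 0 20" --pt "-1 0 -1.7 0 0 0 20" --pt "-1 0 -1.7 0 0 0 20"

```text
time_s: 13.1
tcp_pos: [0.5385, -0.2012, 0.0848]
eef_rot: [179.8, 58.2, -175.3]
contact_force: [0.7, 0.6, -2.3]
gripper_width: 0.0293
```

```bash
python3 - <<'E'
from h import *
here();print(r.get_state()["moment"])
E
```

```text
t 13.1 col in slope mm [5.4828 0.487  2.3155] F slope [-1.9129 -0.5638 -1.5526] w 0.02926627647342888
[ 0.3697 -2.3789 -0.0902]
```

carry_out --pt "-0.5 0 -0.8 0 0 0 20" --pt "-0.5 0 -0.8 0 0 0 20" --pt "-0.5 0 -0.8 0 0 0 20"

```text
time_s: 13.4
tcp_pos: [0.5385, -0.2013, 0.0846]
eef_rot: [179.8, 58.2, -175.3]
contact_force: [2.5, 2.8, 5.4]
gripper_width: 0.0291
```

```bash
python3 - <<'E'
from h import *
here();print(r.get_state()["moment"])
E
```

```text
t 13.4 col in slope mm [5.4365 0.4906 2.1426] F slope [ 0.503  -2.548   6.0341] w 0.029148865860290495
[ 0.9368 -1.744  -0.4694]
```

carry_out --pt "-0.5 0 -0.8 0 0 0 20" --pt "-0.5 0 -0.8 0 0 0 20" --pt "-0.5 0 -0.8 0 0 0 20"

```text
time_s: 13.7
tcp_pos: [0.5384, -0.2012, 0.0845]
eef_rot: [179.9, 58.3, -175.2]
contact_force: [3.2, 4.5, 9.4]
gripper_width: 0.0293
```

```bash
python3 - <<'E'
from h import *
here();print(r.get_state()["moment"])
E
```

```text
t 13.7 col in slope mm [5.4194 0.4309 2.0016] F slope [ 1.9721 -4.2021  9.8767] w 0.02927198014458887
[ 1.2465 -1.3494 -0.7679]
```

Seating contact felt, with the saddles holding the column at a reported z of about 2.1. I'll back off about 2 mm, centre slightly, and slide down the slope.

carry_out --pt "1 0.6 1.6 0 0 0 20" --pt "1 0.6 1.6 0 0 0 20"

```text
time_s: 13.9
tcp_pos: [0.538, -0.2008, 0.0844]
eef_rot: [179.8, 58.1, -175.4]
contact_force: [2.1, 0.9, 1.1]
gripper_width: 0.0295
```

```bash
python3 - <<'E'
from h import *
here()
E
```

```text
t 13.9 col in slope mm [ 5.5192 -0.0228  1.7122] F slope [-1.2866 -0.6855  2.0671] w 0.029503286235668478
```

carry_out --pt "2.5 0.2 -1.6 0 0 0 20" --pt "5 0.4 -3.2 0 0 0 20" --pt "7.6 0.6 -4.8 0 0 0 20" --pt "10 0.8 -6.3 0 0 0 20" --pt "10 0.8 -6.3 0 0 0 20"

```text
time_s: 14.4
tcp_pos: [0.5486, -0.1998, 0.0778]
eef_rot: [179.8, 58.1, -175.3]
contact_force: [1.3, 0.6, -0.5]
gripper_width: 0.029
```

```bash
python3 - <<'E'
from h import *
here()
E
```

```text
t 14.4 col in slope mm [-6.9807 -0.0654  1.753 ] F slope [-1.3527 -0.5296  0.2909] w 0.028969297649161667
```

carry_out --pt "0.8 0.1 -0.5 0 0 0 20" --pt "1.7 0.1 -1.1 0 0 0 20" --pt "1.7 0.1 -1.1 0 0 0 20"

```text
time_s: 14.7
tcp_pos: [0.55, -0.1998, 0.077]
eef_rot: [179.8, 58.1, -175.4]
contact_force: [1.2, 0.3, -1.8]
gripper_width: 0.0287
```

carry_out --pt "0.8 0.1 -0.5 0 0 0 20" --pt "1.7 0.1 -1.1 0 0 0 20" --pt "1.7 0.1 -1.1 0 0 0 20"

```text
time_s: 15.0
tcp_pos: [0.5518, -0.1997, 0.076]
eef_rot: [179.8, 58.1, -175.4]
contact_force: [1.6, 0.8, -1.2]
gripper_width: 0.0294
```

```bash
python3 - <<'E'
from h import *
here()
E
```

```text
t 15.0 col in slope mm [-10.5532   0.0722   1.9238] F slope [-2.0617 -0.6893 -0.0754] w 0.0294489391627466
```

carry_out --pt "0.8 0.1 -0.5 0 0 0 20" --pt "1.7 0.1 -1.1 0 0 0 20" --pt "1.7 0.1 -1.1 0 0 0 20"

```text
time_s: 15.3
tcp_pos: [0.5535, -0.1996, 0.075]
eef_rot: [179.8, 58.1, -175.4]
contact_force: [0.1, 1.3, -2.0]
gripper_width: 0.0293
```

carry_out --pt "0.4 0 -0.3 0 0 0 20" --pt "0.8 0.1 -0.5 0 0 0 20" --pt "0.8 0.1 -0.5 0 0 0 20"

```text
time_s: 15.6
tcp_pos: [0.5542, -0.1995, 0.0745]
eef_rot: [179.8, 58.2, -175.3]
contact_force: [-0.0, 1.4, -0.5]
gripper_width: 0.0294
```

```bash
python3 - <<'E'
from h import *
here()
E
```

```text
t 15.6 col in slope mm [-13.4589   0.1013   1.9584] F slope [-0.3052 -1.3636 -0.3508] w 0.029367681669071125
```

carry_out --pt "0.4 0 -0.3 0 0 0 20" --pt "0.8 0.1 -0.5 0 0 0 20" --pt "0.8 0.1 -0.5 0 0 0 20"

```text
time_s: 15.9
tcp_pos: [0.555, -0.1994, 0.074]
eef_rot: [179.8, 58.1, -175.3]
contact_force: [-0.5, 0.7, -1.0]
gripper_width: 0.0294
```

```bash
python3 - <<'E'
from h import *
here()
E
```

```text
t 15.9 col in slope mm [-14.3946   0.0793   1.9472] F slope [-0.2216 -0.7462 -1.0927] w 0.029387282646903472
```

carry_out --pt "0.4 0 -0.3 0 0 0 20" --pt "0.8 0.1 -0.5 0 0 0 20" --pt "0.8 0.1 -0.5 0 0 0 20"

```text
time_s: 16.2
tcp_pos: [0.5555, -0.1994, 0.0737]
eef_rot: [179.8, 58.1, -175.3]
contact_force: [-1.4, 0.6, 0.4]
gripper_width: 0.0292
```

carry_out --pt "0.4 0 -0.3 0 0 0 20" --pt "0.8 0.1 -0.5 0 0 0 20" --pt "0.8 0.1 -0.5 0 0 0 20"

```text
time_s: 16.5
tcp_pos: [0.5561, -0.1993, 0.0733]
eef_rot: [179.8, 58.1, -175.4]
contact_force: [-3.4, 1.7, 2.0]
gripper_width: 0.0291
```

```bash
python3 - <<'E'
from h import *
here()
E
```

```text
t 16.5 col in slope mm [-15.7043   0.0459   1.9164] F slope [ 3.8141 -2.0277 -0.0605] w 0.029145623287775518
```

Pad contact: about 5 N after taking off the roughly −1.5 N baseline. One more small step.

carry_out --pt "0.3 0 -0.2 0 0 0 20" --pt "0.7 0 -0.4 0 0 0 20" --pt "0.7 0 -0.4 0 0 0 20" --pt "0.7 0 -0.4 0 0 0 20"

```text
time_s: 16.9
tcp_pos: [0.5566, -0.1993, 0.073]
eef_rot: [179.8, 58.1, -175.4]
contact_force: [-5.2, 1.3, 2.3]
gripper_width: 0.0292
```

```bash
python3 - <<'E'
from h import *
here()
E
```

```text
t 16.9 col in slope mm [-16.3541   0.0375   1.8885] F slope [ 5.5198 -1.7401 -0.7679] w 0.0292249297632248
```

About 7 N on the pad, held, with the column bedded in the saddles. I'll release gently: lower the squeeze first, then open.

carry_out --pt "0 0 0 0 0 0 20" --pt "0 0 0 0 0 0 20" --pt "0 0 0 0 0 0 20" --squeeze 6

```text
time_s: 17.2
tcp_pos: [0.5566, -0.1993, 0.0729]
eef_rot: [179.8, 58.1, -175.4]
contact_force: [-5.1, 0.8, 2.0]
gripper_width: 0.0298
```

carry_out --pt "0 0 0 0 0 0 34" --pt "0 0 0 0 0 0 36" --pt "0 0 0 0 0 0 42" --pt "0 0 0 0 0 0 55" --pt "0 0 0 0 0 0 65"

```text
time_s: 17.7
tcp_pos: [0.5577, -0.1992, 0.0726]
eef_rot: [179.8, 58.2, -175.3]
contact_force: [0.7, -0.6, -0.4]
gripper_width: 0.0476
```

carry_out --pt "0 0 0 0 0 0 65" --pt "0 0 0 0 0 0 65" --pt "0 0 0 0 0 0 65"

```text
time_s: 18.0
tcp_pos: [0.5573, -0.1992, 0.0726]
eef_rot: [179.8, 58.2, -175.3]
contact_force: [-0.7, -0.2, 0.1]
gripper_width: 0.057
```

```bash
python3 - <<'E'
from h import *
here()
E
```

```text
t 18.0 col in slope mm [-17.0772   0.0692   2.0104] F slope [ 0.6841  0.1711 -0.2894] w 0.05697271378463794
```

carry_out --pt "4 0 6 0 0 0 65" --pt "13 1 21 0 0 0 65" --pt "26 2 42 0 0 0 65" --pt "40 3 63 0 0 0 65" --pt "53 4 85 0 0 0 65"

```text
time_s: 18.5
tcp_pos: [0.6109, -0.1952, 0.1589]
eef_rot: [179.8, 58.2, -175.3]
contact_force: [-0.1, -0.3, 0.2]
gripper_width: 0.0571
```

carry_out --pt "20 2 34 0 0 0 65" --pt "20 30 60 0 0 0 65" --pt "20 75 80 0 0 0 65" --pt "20 120 80 0 0 0 65" --pt "20 160 80 0 0 0 65"

```text
time_s: 19.0
tcp_pos: [0.6307, -0.0333, 0.2391]
eef_rot: [179.8, 58.3, -175.4]
contact_force: [0.8, -0.8, -1.2]
gripper_width: 0.0573
```

carry_out --pt "0 45 0 0 0 0 65" --pt "0 90 0 0 0 0 65" --pt "0 120 0 0 0 0 65" --pt "0 120 0 0 0 0 65"

```text
time_s: 19.4
tcp_pos: [0.6302, 0.0892, 0.2379]
eef_rot: [179.7, 58.2, -175.2]
contact_force: [0.0, -0.2, 0.7]
gripper_width: 0.0568
```

```bash
python3 - <<'E'
from h import *
for k in("top","scene"):
  for x in(-.017,):print(k,"tip",proj(k,slopeP([x-.125,0,0])),"head",proj(k,slopeP([x+.117,0,0])))
t=r.capture("top");s=r.capture("scene")
o=np.zeros((560,800,3),np.uint8);o[:520,:400]=cv2.resize(t[175:305,325:425],(400,520),interpolation=cv2.INTER_CUBIC);o[:560,400:]=cv2.resize(s[215:355,210:310],(400,560),interpolation=cv2.INTER_CUBIC)
cv2.imwrite("pics/m6.png",o);cv2.imwrite("pics/t6.png",t)
E
```

```text
top tip [[369.1132 191.4787]] head [[384.1861 266.4624]]
scene tip [[290.1552 319.1518]] head [[243.2557 233.8469]]
```

View pics/m6.png

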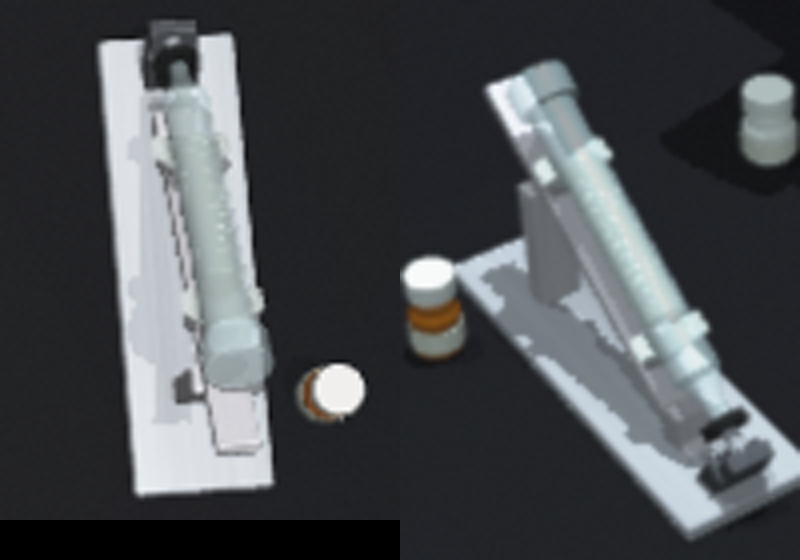

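The column lies in both saddles with the tip at the pad. The tip is at top (369.5,191.5) against (369.1,191.5) predicted, and the vial and jar are in place. Handing in.

```bash
python3 -c "
from plant import r
r.close_job();print(r.get_state()['time_s'])"
```

```text
the job is handed in; nothing more can be done
the job is handed in; nothing more can be done
```

The column is lying in the sloping cradle, bedded in both saddles with its tapered tip at the low end, and the job is handed in at about 19.5 s of the 51 s allowed. No verdict was reported.

**What I did:** I gripped the column at 28 N and lifted it level, then turned it about 195° and tilted it 32° over the cradle. I lowered it until the saddles pushed back, then slid it down until the tip met the pad. The pad force was about 7 N, taken from the wrist force less the column's own weight. I held it there about 0.7 s (0.3 s of that at 6 N grip), then eased the grip and backed the arm away.

**Last checks:** In the final top view the tip was within half a pixel of where a seated column should be, touching the pad. The vial and jar were where they started. I did not closely check the other glassware at the end, and I could not read the pad force after letting go.

**What went wrong or disagreed:**
- **First grip missed:** the fingers shut on top of the tube with about 5 N because the real fingertips stop about 34 mm short of the reported TCP. I worked out the offset from the touch and the pictures, and the second grip held.
- **Seating height:** the saddles took the column at a calculated 2 mm above the nominal line, which is within my calibration error.

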